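# Find the loose cap, twist it home and set that jar aside

## Task

One of the two white square jars with black caps has a loose cap: the orange stripe on its cap is out of line with the stripe on the jar. While that jar still stands in its place, twist its cap clockwise until it is tight and the stripes meet, then stand the jar upright in the red tray for rechecking and let go. Leave the tight jar standing where it is.

Things in the scene. Friction and masses are not known exactly. Their poses are not given: they have to be found in the camera images.
- jar_a: white square jar with rounded edges, 62 x 62 mm, 66 mm to its flat shoulder, with a black ribbed round screw cap 44 mm in diameter from 73 to 101 mm height, to be gripped from above across the cap; about 0.5 kg in all, on a foot that does not slip easily. Origin: centre of the underside, z up. An orange stripe runs over the shoulder and down the side at the jar's own -x. Jar and cap stay joined, so it can be carried by its cap.
- cap_a (a joint): cap of jar_a, turning about the jar's vertical axis: 0 = screwed fully home (the orange stripe on the cap stands in line with the stripe on the jar), positive = unscrewed, turned counterclockwise from above (rad); stop at 0. A loose cap stands at 0.6 to 1.1 and turns very easily (about 0.02 N m, less than it takes to turn the standing jar) and stays where it is left; a tight cap stands at 0 and will not turn (the jar turns instead).
- jar_b: a jar just like jar_a, with the same sizes, origin and axes.
- cap_b (a joint): cap of jar_b, with the same meaning and behaviour as cap_a.
- tray: shallow red square tray fixed to the cupboard top: 120 mm square outside, 110 mm inside, rim 14 mm high, floor 5 mm thick. Origin: centre of its underside, z up, x and y along its sides. It lies at the cupboard's front edge, with the jars behind it; a tall yellow cabinet stands left of the jars and a thick blue roll, about 0.2 m high, right of them, so come to the jars from over the tray, not past the cabinet.

How it is judged:
By the outcome, as a careful person would: the job done as asked, in the order asked, and still so for the second after the job is handed in, with the robot touching nothing.
It also fails if it takes over 48 s, if anything falls off the work surface, if the arm or the gripper's body presses on something with over 40 N, if the wrist force passes 120 N, or if a joint passes its speed limit or range.

## Robot

A 6-joint arm with a two-finger parallel gripper is mounted at the origin on a cart in front of the work surface, level with it; the furniture and walls round the work are solid. World frame = base frame: x ahead of the robot, y to its left, z up, the work surface at z = 0. Lengths are in mm, angles in degrees, forces in N, time in s.
With the tool pointing down it reaches from about 350 to 850 mm from the base axis. Payload 8.1 kg.
Tool frame: the origin (TCP) lies at the very end of the fingers, on their centre line; the grasp point (between the pads) lies 19 mm behind it (r.grip_depth is the distance from the TCP to the grasp point, in mm); y points along the fingers, z is the direction in which the jaws open and shut, and the axes are right-handed (so a half turn about y gives the same grasp; the last joint's range is limited). The gripper opens to 85 mm and grips with 20 to 120 N. Pads are 22 mm wide; open, the fingers measure 114 mm over their backs; the gripper's body (76 mm by 85 mm) begins 54 mm behind the grasp point. The pads swing forward as they close: fully open they stand 13 mm farther back than shut.
Start: joints at [67.643, 7.471, 85.268, -0, 87.261, -4.893], TCP at [180.04, 572.356, 231.292] pointing down, gripper open.
Joint ranges: [-169.43, 169.43], [-51.17, 129.36], [1.28, 143.12], [-76.62, 256.62], [0, 156.53], [-152.29, 152.29]. Speed limits (degrees/s): [136.94, 136.94, 159.86, 180, 180, 180].

## Interface

Orientations are given as [roll, pitch, yaw] about the fixed x, y, z axes, in that order (R = Rz(yaw) Ry(pitch) Rx(roll)).
In Python, from bench import readout, eyes, r gives the robot as it stands. The module is installed in compiled form; this text tells all that it offers.
- The arm moves only by the tool move_arm, never from a script. Its argument "motion" is text: rows parted by semicolons, each of 6 numbers parted by spaces: the shift along the world's x, y, z in cm, then the turn, a rotation vector about the world's x, y, z in degrees. A call has 1 to 10 rows; each row is the pose to reach, as a shift and turn from the pose commanded when the call began; what a row does not reach only later rows make up. A row lasts 1/12 s, in which the tool goes at most 41.7 mm and 7.16 degrees, less where a joint would pass 70% of its speed; a pose out of reach is approached as far as the arm can. A call with a gripper value outside its range is refused whole. "fingers" is the finger opening in cm, from 0 to 8.54, set as the call begins (left out, the last holds). The fingers move at their own pace and stop on an object; "squeeze" is the grip in N (left out, the last holds). Time passes only in rows, so rows that repeat a pose let the fingers close. It gives the time, the measured TCP pose, the force and the opening at its end, in the units of the state.
- readout.sense(): the state, without advancing time (a new reading comes with each control period).
- eyes.snapshot(name): name is "scene" or "top"; returns a dict with "image" (420x560x3 uint8, blue, green, red), "fx", "fy", "cx", "cy" (pixels), "world_to_cam" (4x4, takes a point from world to camera coordinates). Camera axes: x right, y down, z forward; pixel columns grow to the right and rows downward; lengths in mm; the calibration is good to about 2 mm. A picture is of the moment at which its call begins. There is no depth.
- r.hand_in(): hands the job in, once; it reports no verdict.
The state is a dict: "time": time; "joint_pos": joint angles; "qd": joint speeds; "joint_efforts": joint torques, N m; "tool_pos": TCP position; "tcp_rot": TCP orientation; "ft_force": force on the tool from outside, world axes, zero at the start; "wrist_torque": the same for the moment, N m; "finger_gap": finger opening in mm.
Only numpy, scipy, OpenCV 4.12 (cv2) and the standard library are available. Lean on these libraries where they do the work, as an engineer would, in place of code of your own. Each camera call takes 0.05 s, during which the arm holds its last target. There are 200 camera calls.

## Working session

There is one attempt and no reset: what is moved stays moved. The work goes in short steps, Python scripts to look and compute and a tool call to move; the robot and the scene stay as the last step left them, time stands still between calls to the robot, and variables do not carry over. Pictures are saved under pics/ and viewed, about 8 in all and at most 12, crops included, and the job is handed in when it is done.

Besides the shell and the picture viewer there is one more tool, called after "Emit:" as name(argument=value, ...), one argument or row to a line, values as JSON. move_arm: Moves the arm, as the interface text tells. Its arguments: {"type":"object","properties":{"motion":{"type":"string"},"fingers":{"type":"number"},"squeeze":{"type":"number"}},"required":["motion"]}

```bash
mkdir -p pics; python3 - <<'E'
from bench import readout, eyes, r
import cv2,pickle
s=readout.sense(); print({k:s[k] for k in("time","joint_pos","tool_pos","tcp_rot","ft_force","finger_gap")})
d={}
for n in("scene","top"):
    d[n]=eyes.snapshot(n); cv2.imwrite(f"pics/{n}0.png",d[n]["image"]); print(n,d[n]["fx"],d[n]["cx"],d[n]["cy"],d[n]["world_to_cam"])
pickle.dump(d,open("s0.pkl","wb"))
E
```

```text
{'time': 0.0, 'joint_pos': array([ 6.76413090e+01,  7.51514848e+00,  8.53311489e+01, -9.64995218e-04,
        8.72625600e+01, -4.89265605e+00]), 'tool_pos': array([179.84690663, 571.81351235, 230.22610944]), 'tcp_rot': array([-9.01085430e+01,  8.32406514e-03, -1.74659958e+01]), 'ft_force': array([-0.51925087,  0.00691159,  0.0029354 ]), 'finger_gap': 85.17117936934855}
scene 460.4597845830955 276.24371467583205 202.5619909012853 [[ 8.83682880e-01 -4.67864935e-01 -1.43864670e-02 -4.29913315e+02]
 [-3.48016782e-01 -6.36144248e-01 -6.88625308e-01  2.64338325e+02]
 [ 3.13031767e-01  6.13533128e-01 -7.24974630e-01  6.87068340e+02]
 [ 0.00000000e+00  0.00000000e+00  0.00000000e+00  1.00000000e+00]]
top 390.28477115301575 276.285965015462 206.31348727693347 [[ 2.57109002e-02 -9.99665991e-01  2.61826314e-03  5.51857858e+01]
 [-9.83312792e-01 -2.57619838e-02 -1.80089624e-01  5.55769001e+02]
 [ 1.80096924e-01  2.05569470e-03 -9.83646721e-01  8.22224523e+02]
 [ 0.00000000e+00  0.00000000e+00  0.00000000e+00  1.00000000e+00]]
```

View pics/scene0.png

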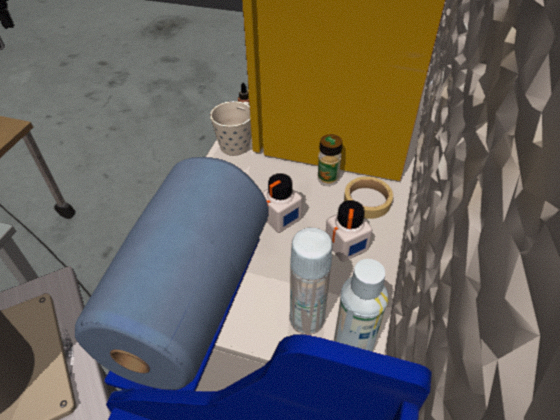

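View pics/top0.png

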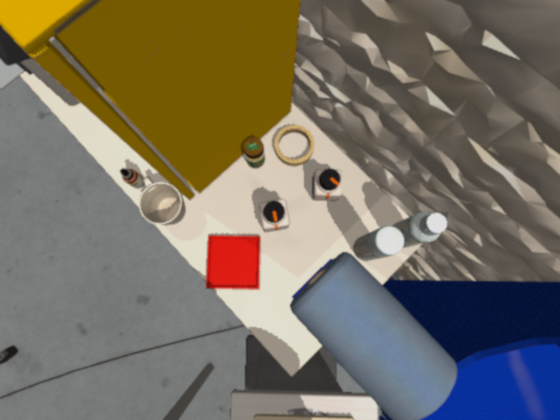

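The scene view shows the jars at about (283,200) and (350,230). In the top view they are at (274,213) and (328,182), with the tray at (234,262). I'll enlarge the jars next.

```bash
python3 - <<'E'
import pickle,cv2,numpy as np
d=pickle.load(open("s0.pkl","rb"))
t=d["top"]["image"]; s=d["scene"]["image"]
a=cv2.resize(t[155:240,245:355],None,fx=7,fy=7,interpolation=cv2.INTER_CUBIC)
cv2.imwrite("pics/c1.png",a)
b=cv2.resize(s[165:265,260:380],None,fx=6,fy=6,interpolation=cv2.INTER_CUBIC)
cv2.imwrite("pics/c2.png",b)
# tray corners
m=((t[:,:,2]>150)&(t[:,:,1]<60)&(t[:,:,0]<60)).astype(np.uint8)
m[:220]=0
c=max(cv2.findContours(m,0,1)[0],key=cv2.contourArea);print(cv2.minAreaRect(c),cv2.boxPoints(cv2.minAreaRect(c)))
E
```

```text
((232.5, 261.5), (51.0, 51.0), 90.0) [[207. 236.]
 [258. 236.]
 [258. 287.]
 [207. 287.]]
```

View pics/c1.png

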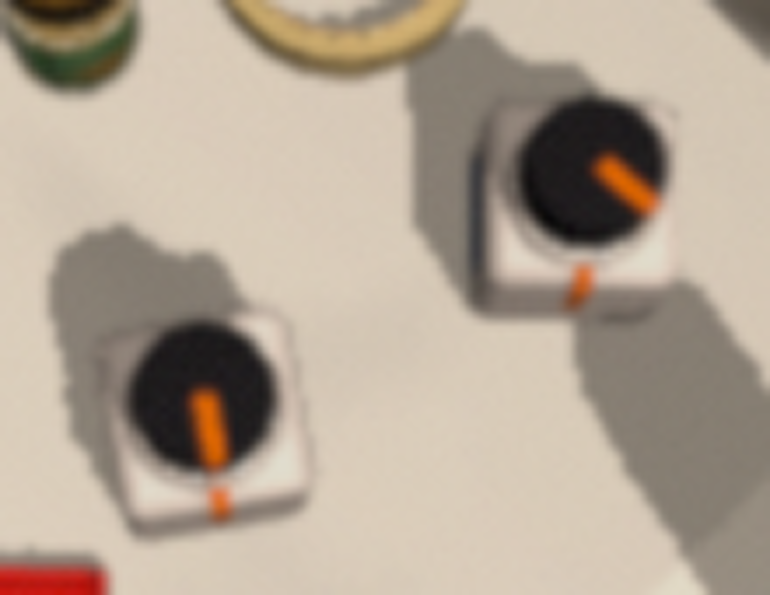

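View pics/c2.png

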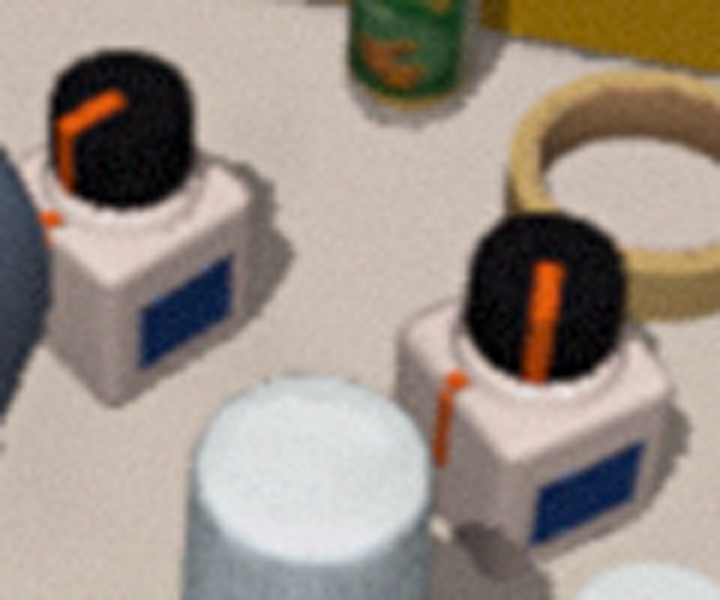

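The loose jar is the one at top view (328,182), which is at the right in the scene crop. Its cap stripe is turned about 45–50° counterclockwise from the jar stripe. The other jar's stripes line up. Next I'll fit the poses.

```bash
cat >h.py <<'E'
import numpy as np,pickle
def proj(c,p):
    M=c["world_to_cam"]; q=M[:3,:3]@np.asarray(p,float)+M[:3,3]
    return np.array([c["fx"]*q[0]/q[2]+c["cx"],c["fy"]*q[1]/q[2]+c["cy"]])
def back(c,uv,z):
    M=c["world_to_cam"];R=M[:3,:3];o=-R.T@M[:3,3]
    d=R.T@np.array([(uv[0]-c["cx"])/c["fx"],(uv[1]-c["cy"])/c["fy"],1])
    return o+d*(z-o[2])/d[2]
E
python3 - <<'E'
from h import *
from scipy.optimize import least_squares
d=pickle.load(open("s0.pkl","rb"));T,S=d["top"],d["scene"]
t=lambda u,v:np.array([u/7+245-.43,v/7+155-.43]); s=lambda u,v:np.array([u/6+260-.42,v/6+165-.42])
h=31
def fit(obs,x0):
    def f(q):
        c,n=np.cos(q[2]),np.sin(q[2]);o=[]
        for cam,uv,p in obs:
            P=[q[0]+c*p[0]-n*p[1],q[1]+n*p[0]+c*p[1],p[2]];o+=list(proj(cam,P)-uv)
        return np.array(o)
    k=least_squares(f,[*x0,0],loss="soft_l1");print("pose",k.x[:2],np.degrees(k.x[2]));print(f(k.x).reshape(-1,2).round(1).tolist());return k.x
A=[(T,t(597,166),(0,0,101)),(S,s(548,262),(0,0,101)),(T,t(580,284),(-h,0,66)),(S,s(447,393),(-h,0,66)),
 (T,t(484,283),(-h,h,66)),(T,t(672,281),(-h,-h,66)),(S,s(513,455),(-h,-h,66)),(S,s(676,380),(h,-h,66)),(S,s(396,332),(-h,h,66))]
qa=fit(A,back(T,t(597,166),101)[:2])
B=[(T,t(204,390),(0,0,101)),(S,s(122,100),(0,0,101)),(T,t(220,512),(-h,0,66)),
 (T,t(138,530),(-h,h,66)),(T,t(310,500),(-h,-h,66)),(S,s(110,280),(-h,-h,66)),(S,s(252,190),(h,-h,66))]
qb=fit(B,back(T,t(204,390),101)[:2])
p0,p1=back(T,t(603,158),101),back(T,t(657,210),101)
print("cap stripe ang",np.degrees(np.arctan2(*(p1-p0)[1::-1])), "from ctr",np.degrees(np.arctan2(p1[1]-qa[1],p1[0]-qa[0])),np.hypot(*(p1[:2]-qa[:2])))
p0,p1=back(S,s(549,263),101),back(S,s(541,330),101)
print("scene",np.degrees(np.arctan2(*(p1-p0)[1::-1])))
print("tray",[back(T,u,14)[:2].round(1).tolist() for u in [(207,236),(259,236),(259,288),(207,288)]], back(T,(233,262),14))
for n,u,z in[("cabcorner",(200,193),0),("cabright",(292,110),0),("bottle1top",(389,240),180),("bottle1base",(362,250),0),("bottle2top",(434,224),170),("rollL",(295,300),100),("rollT",(345,257),150),("front edge",(200,330),0),("brown",(252,145),70)]:
  print(n,back(T,u,z).round())
E
```

```text
pose [609.16987175 -42.72162261] 1.002361433756789
[[-0.2, -0.3], [0.4, 0.2], [0.3, 0.5], [0.4, -1.3], [-0.1, 0.5], [1.2, 1.1], [-0.3, 0.6], [2.2, -0.8], [-1.0, -2.8]]
pose [534.41910626  74.90266747] 11.548480860310532
[[-0.1, 0.9], [-0.4, -0.3], [0.1, -0.0], [-2.2, -0.1], [1.3, -0.8], [-0.5, 0.8], [1.8, -0.2]]
cap stripe ang -134.0055178583612 from ctr -126.50929953124161 23.252751743431812
scene -129.17932678113883
tray [[487.3, 227.0], [490.4, 107.6], [373.5, 103.7], [370.5, 220.3]] [429.73554759 164.61201223  14.        ]
cabcorner [591. 252.   0.]
cabright [807.  37.   0.]
bottle1top [ 472. -143.  180.]
bottle1base [ 466. -132.    0.]
bottle2top [ 506. -233.  170.]
rollL [354.  27. 100.]
rollT [440. -66. 150.]
front edge [278. 233.   0.]
brown [689. 128.  70.]
```

The loose jar is at about (609, −43), yaw about 1°, with its cap about +49°. The tray centre is at (430, 165). The current jaw direction of 72.5° allows a −50° twist with joint 6 well inside its range. I'll go over the tray first.

Emit:
move_arm(
  motion="4 -6.5 1 0 0 0;8 -13 1 0 0 0;12 -19.5 1 0 0 0;16 -26 1 0 0 0;19 -31 1 0 0 0;22 -36 1 0 0 0;24 -39 1 0 0 0;25 -40.7 1 0 0 0;25 -40.7 1 0 0 0;25 -40.7 1 0 0 0",
  fingers=8.5,
  squeeze=40,
)

```text
time: 0.93
tool_pos: [398.2, 215.7, 240.8]
tcp_rot: [-90.0, 0.0, -17.4]
ft_force: [0.9, 0.1, 0.5]
finger_gap: 85.0
```

Emit:
move_arm(
  motion="0 0 0 0 0 0;0 0 0 0 0 0;0 0 0 0 0 0",
)

```text
time: 1.18
tool_pos: [397.7, 217.6, 240.7]
tcp_rot: [-90.0, 0.0, -17.5]
ft_force: [-0.2, 1.3, 1.2]
finger_gap: 85.1
```

Emit:
move_arm(
  motion="3 -3.7 0 0 0 0;6 -7.4 0 0 0 0;9 -11 0 0 0 0;12 -14.8 0 0 0 0;15 -18.5 0 0 0 0;17.5 -21.6 0 0 0 0;19.5 -24.1 -2 0 0 0;21.1 -26 -6 0 0 0;21.1 -26 -8 0 0 0;21.1 -26 -8 0 0 0",
)

```text
time: 2.02
tool_pos: [605.9, -42.3, 151.5]
tcp_rot: [-90.1, 0.7, -17.5]
ft_force: [-1.3, 0.6, -2.7]
finger_gap: 84.8
```

Emit:
move_arm(
  motion="0 0 0 0 0 0;0 0 0 0 0 0;0 0 0 0 0 0",
)

```text
time: 2.27
tool_pos: [610.0, -40.5, 163.5]
tcp_rot: [-90.0, -0.2, -17.3]
ft_force: [0.2, 0.6, 0.3]
finger_gap: 85.1
```

```bash
python3 - <<'E'
from bench import readout, eyes
from h import *
import cv2
s=readout.sense();print(s["tool_pos"],s["tcp_rot"],s["ft_force"],s["wrist_torque"],s["joint_pos"].round(1))
a=eyes.snapshot("top");b=eyes.snapshot("scene");pickle.dump({"top":a,"scene":b},open("s1.pkl","wb"))
i=cv2.resize(a["image"][130:270,240:400],(450,394),interpolation=cv2.INTER_CUBIC);j=cv2.resize(b["image"][150:270,270:390],(394,394),interpolation=cv2.INTER_CUBIC)
cv2.imwrite("pics/p1.png",cv2.resize(np.hstack([i,j]),None,fx=.94,fy=.94))
E
```

```text
[609.97017548 -40.54334205 163.54872987] [-89.95316831  -0.18871217 -17.32584984] [0.21264807 0.62999591 0.27186593] [-0.02099488 -0.04088574 -0.01891851] [ -8.6  11.3  88.2   0.   80.3 -81.3]
```

View pics/p1.png

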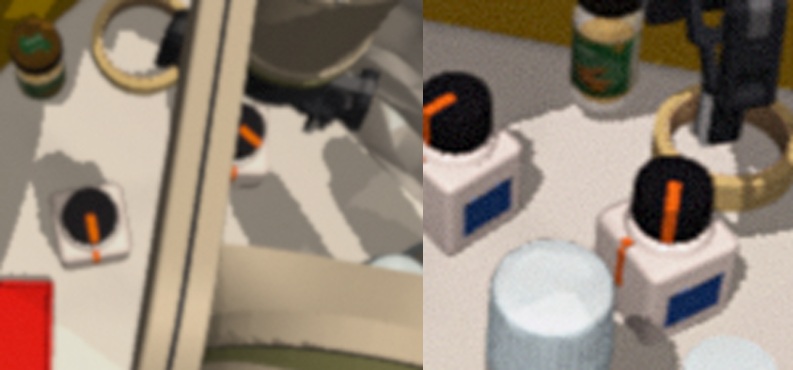

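```bash
python3 - <<'E'
from h import *
d=pickle.load(open("s1.pkl","rb"));S=d["scene"]
p=np.array([610,-40.5]);u=np.array([np.cos(np.radians(72.7)),np.sin(np.radians(72.7))])
for k in(-48,48):
  for z in(163,176):print(k,z,proj(S,[*(p+k*u),z]))
print(proj(S,[610,-40.5,163]))
E
```

```text
-48 163 [364.45618999 202.35690051]
-48 176 [365.53161384 196.40582351]
48 163 [346.37523    161.43701975]
48 176 [347.13344678 155.48882023]
[355.01490822 180.98988656]
```

The fingers appear where the model predicts. I'll go down to TCP z of about 69, then close.

Emit:
move_arm(
  motion="-0.1 -0.2 -2 0 0 0;-0.1 -0.2 -4 0 0 0;-0.1 -0.2 -5.5 0 0 0;-0.1 -0.2 -7 0 0 0;-0.1 -0.2 -8.2 0 0 0;-0.1 -0.2 -9 0 0 0;-0.1 -0.2 -9.4 0 0 0;-0.1 -0.2 -9.4 0 0 0;-0.1 -0.2 -9.4 0 0 0;-0.1 -0.2 -9.4 0 0 0",
)

```text
time: 3.2
tool_pos: [608.7, -44.4, 68.2]
tcp_rot: [-90.0, -0.1, -17.5]
ft_force: [-0.7, 0.2, 0.5]
finger_gap: 84.9
```

Emit:
move_arm(
  motion="0 0 0 0 0 0;0 0 0 0 0 0;0 0 0 0 0 0;0 0 0 0 0 0;0 0 0 0 0 0;0 0 0 0 0 0;0 0 0 0 0 0;0 0 0 0 0 0",
  fingers=4.8,
  squeeze=25,
)

```text
time: 3.87
tool_pos: [608.4, -44.0, 67.5]
tcp_rot: [-90.0, -0.0, -17.5]
ft_force: [0.8, 4.7, 5.2]
finger_gap: 48.1
```

```bash
python3 - <<'E'
from bench import readout, eyes
from h import *
import cv2
s=readout.sense();print(s["tool_pos"],s["tcp_rot"],s["ft_force"],s["wrist_torque"])
b=eyes.snapshot("scene");i=b["image"][160:260,290:410]
cv2.imwrite("pics/p2.png",cv2.resize(i,None,fx=5,fy=5,interpolation=cv2.INTER_CUBIC))
E
```

```text
[608.35274248 -44.01132553  67.49524758] [-8.99627100e+01 -4.76502127e-02 -1.74541787e+01] [0.82048204 4.71201581 5.22774888] [ 0.87269527 -0.2399282   0.03708984]
```

View pics/p2.png

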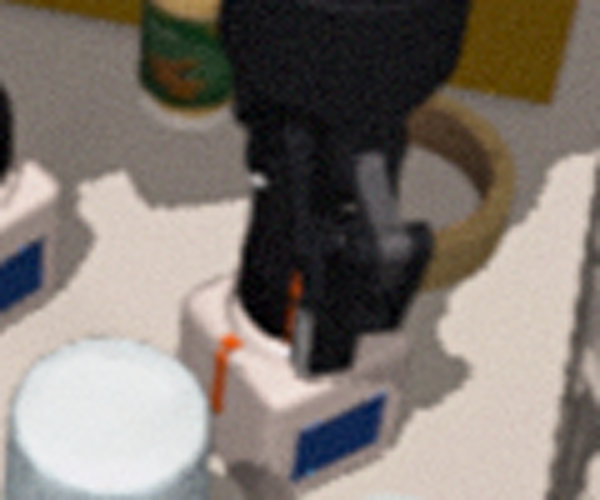

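The gripper is around the cap with the tips close to the shoulder. A contact force of about 5 N up and 5 N in +y suggests it is slightly low and off-centre. I'll raise it 4 mm, shift it 1.5 mm in +y and close.

Emit:
move_arm(
  motion="0 0 0.2 0 0 0;0 0.1 0.4 0 0 0;0.05 0.15 0.4 0 0 0;0.05 0.15 0.4 0 0 0;0.05 0.15 0.4 0 0 0",
)

```text
time: 4.33
tool_pos: [608.1, -43.1, 70.7]
tcp_rot: [-90.0, 0.0, -17.5]
ft_force: [0.6, -0.2, 1.0]
finger_gap: 47.9
```

Emit:
move_arm(
  motion="0 0 0 0 0 0;0 0 0 0 0 0;0 0 0 0 0 0;0 0 0 0 0 0;0 0 0 0 0 0",
  fingers=3.8,
  squeeze=30,
)

```text
time: 4.75
tool_pos: [608.2, -42.9, 70.8]
tcp_rot: [-90.0, 0.0, -17.5]
ft_force: [0.8, 0.3, 0.3]
finger_gap: 43.6
```

```bash
python3 - <<'E'
from bench import readout
s=readout.sense();print(s["tool_pos"],s["tcp_rot"],s["ft_force"],s["wrist_torque"])
E
```

```text
[608.20464029 -42.86218881  70.82679297] [-9.00093763e+01  2.26444492e-02 -1.74604835e+01] [0.76964968 0.34546904 0.28901872] [-0.03886382  0.07280267 -0.03108247]
```

The grip is centred at a 43.6 mm gap with almost no side force. Now I'll turn the cap clockwise 42°.

Emit:
move_arm(
  motion="0 0 0 0 0 -4;0 0 0 0 0 -9;0 0 0 0 0 -14;0 0 0 0 0 -19;0 0 0 0 0 -24;0 0 0 0 0 -29;0 0 0 0 0 -34;0 0 0 0 0 -39;0 0 0 0 0 -42;0 0 0 0 0 -42",
)

```text
time: 5.58
tool_pos: [608.4, -42.9, 70.9]
tcp_rot: [-90.0, -0.0, -59.6]
ft_force: [0.2, 0.6, -0.3]
finger_gap: 43.2
```

Emit:
move_arm(
  motion="0 0 0 0 0 0;0 0 0 0 0 0;0 0 0 0 0 0",
)

```text
time: 5.83
tool_pos: [608.3, -42.8, 70.9]
tcp_rot: [-90.0, 0.0, -59.4]
ft_force: [0.5, 1.1, -1.8]
finger_gap: 43.2
```

```bash
cat >look.py <<'E'
from bench import readout, eyes
from h import *
import cv2,sys
n=sys.argv[1]
s=readout.sense();print(s["tool_pos"],s["tcp_rot"],s["ft_force"],s["wrist_torque"])
a=eyes.snapshot("top");b=eyes.snapshot("scene");pickle.dump({"top":a,"scene":b},open(n+".pkl","wb"))
i=cv2.resize(a["image"][150:240,270:370],(400,360),interpolation=cv2.INTER_CUBIC);j=cv2.resize(b["image"][190:262,318:398],(400,360),interpolation=cv2.INTER_CUBIC)
cv2.imwrite(f"pics/{n}.png",np.hstack([i,j]))
E
python3 look.py p3
```

```text
[608.30998811 -42.79696362  70.90128787] [-9.00083544e+01  8.34197600e-03 -5.93803233e+01] [ 0.48989224  1.09122344 -1.81564848] [ 0.07598665 -0.10436549  0.02838947]
```

View pics/p3.png

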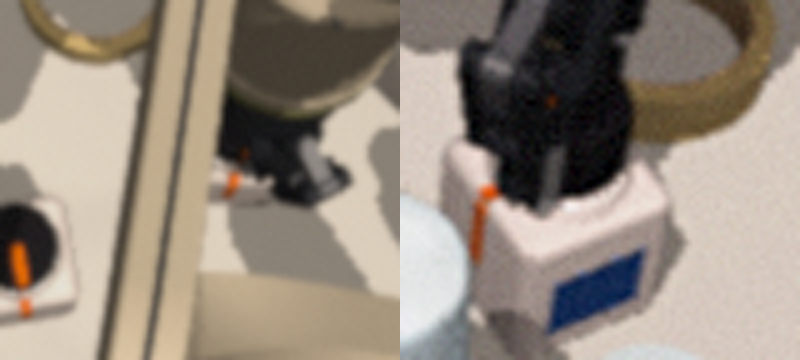

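The jar stripe is still where it was, and the cap stripe is nearly in line with it, mostly hidden behind the fingers. I'll take the rest in small steps and watch the moment about z.

Emit:
move_arm(
  motion="0 0 0 0 0 -1;0 0 0 0 0 -2;0 0 0 0 0 -3;0 0 0 0 0 -3;0 0 0 0 0 -3",
)

```text
time: 6.35
tool_pos: [608.3, -42.8, 70.9]
tcp_rot: [-90.0, 0.0, -62.5]
ft_force: [0.4, -0.5, -3.0]
finger_gap: 43.3
```

```bash
python3 -c "
from bench import readout
s=readout.sense();print(s['tcp_rot'],s['ft_force'],s['wrist_torque'])"
```

```text
[-9.00154120e+01  9.75076077e-03 -6.24679396e+01] [ 0.42199704 -0.45027575 -3.02526487] [-0.06586755  0.02565974 -0.02070931]
```

Emit:
move_arm(
  motion="0 0 0 0 0 -1;0 0 0 0 0 -2;0 0 0 0 0 -3;0 0 0 0 0 -3;0 0 0 0 0 -3",
)

```text
time: 6.77
tool_pos: [608.2, -42.8, 70.9]
tcp_rot: [-90.0, 0.0, -65.5]
ft_force: [-0.4, -0.1, -3.6]
finger_gap: 43.2
```

```bash
python3 -c "
from bench import readout
s=readout.sense();print(s['tcp_rot'],s['ft_force'],s['wrist_torque'])"
```

```text
[-9.00184627e+01  1.49013558e-02 -6.54677327e+01] [-0.42234632 -0.05942759 -3.5509599 ] [-0.05087547  0.08916509  0.01011726]
```

Emit:
move_arm(
  motion="0 0 0 0 0 -1;0 0 0 0 0 -2;0 0 0 0 0 -3;0 0 0 0 0 -3;0 0 0 0 0 -3",
)

```text
time: 7.18
tool_pos: [608.3, -42.8, 70.9]
tcp_rot: [-90.0, 0.0, -68.5]
ft_force: [0.4, 0.8, -4.0]
finger_gap: 43.3
```

```bash
python3 -c "
from bench import readout
s=readout.sense();print(s['tcp_rot'],s['ft_force'],s['wrist_torque'])"
```

```text
[-9.00087902e+01  1.19722213e-02 -6.84692810e+01] [ 0.41908399  0.75638906 -3.98503986] [ 0.00605937  0.01420934 -0.06930098]
```

Emit:
move_arm(
  motion="0 0 0 0 0 -1;0 0 0 0 0 -2;0 0 0 0 0 -3;0 0 0 0 0 -3;0 0 0 0 0 -3",
)

```text
time: 7.6
tool_pos: [608.3, -42.8, 71.0]
tcp_rot: [-90.0, 0.0, -71.5]
ft_force: [0.4, 0.6, -3.6]
finger_gap: 43.5
```

```bash
python3 look.py p4
```

```text
[608.33539545 -42.83929267  70.96424846] [-9.00076409e+01  3.53570910e-03 -7.14670974e+01] [ 0.36265546  0.61295077 -3.59168803] [-0.00156871 -0.00670783 -0.02084364]
```

View pics/p4.png

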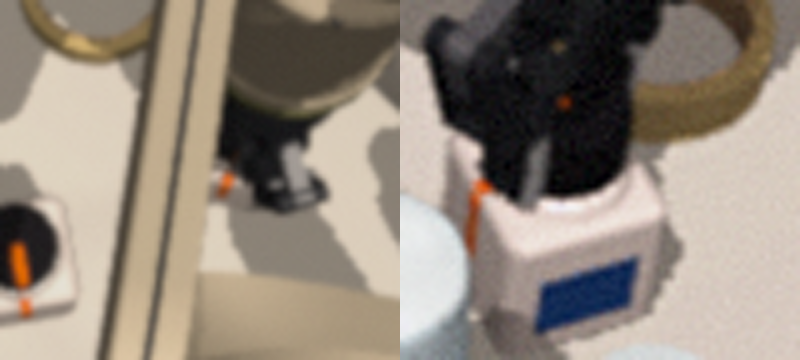

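The jar itself has now turned a few degrees: its stripe and label moved between p3 and p4. So the cap reached its stop somewhere in the last steps. I'll measure that turn.

```bash
python3 - <<'E'
from h import *
import cv2
for n in("s0","p3","p4"):
    d=pickle.load(open(n+".pkl","rb"))
    for k,(y0,y1,x0,x1) in(("top",(188,202,320,336)),("scene",(225,245,327,342))):
        im=d[k]["image"][y0:y1,x0:x1].astype(float)
        w=np.clip(im[:,:,2]-im[:,:,0]-70,0,None)
        yy,xx=np.mgrid[y0:y1,x0:x1];c=(w*xx).sum()/w.sum(),(w*yy).sum()/w.sum()
        print(n,k,np.round(c,2),round(w.sum()))
    im=d["scene"]["image"][210:262,340:380].astype(float);w=np.clip(im[:,:,0]-im[:,:,2]-30,0,None)
    yy,xx=np.mgrid[210:262,340:380];print("label",(w*xx).sum()/w.sum(),(w*yy).sum()/w.sum())
T=pickle.load(open("s0.pkl","rb"));
for k in("top","scene"):
    f=lambda a,p:proj(T[k],[609-31.*np.cos(a),-42.7-31*np.sin(a),60])
    print(k,"px per deg",f(np.radians(-5),0)/-5-f(0,0)/-5)
f=lambda a:proj(T["scene"],[609+31*np.sin(a),-42.7-31*np.cos(a),35]);print("label/deg",(f(np.radians(-5))-f(0))/-5)
E
```

```text
s0 top [327.77 194.8 ] 673
s0 scene [334.49 231.15] 1394
label 357.10012399256044 247.07718536887788
p3 top [327.94 195.05] 741
p3 scene [334.32 231.21] 1551
label 356.6770363334125 247.91284730467822
p4 top [326.25 195.07] 703
p4 scene [333.21 229.24] 1180
label 354.7036533229693 248.64263505635444
top px per deg [0.24314077 0.01664316]
scene px per deg [0.15794451 0.21456125]
label/deg [ 0.26342125 -0.1070461 ]
```

The jar turned about 7° after the cap had turned about 47°, so the cap is home at its stop. I'll firm the grip and lift.

Emit:
move_arm(
  motion="0 0 0 0 0 0;0 0 0 0 0 0;0 0 0.5 0 0 0;0 0 2 0 0 0;0 0 4.5 0 0 0;0 0 7.5 0 0 0;0 0 10.5 0 0 0;0 0 13 0 0 0;0 0 14.5 0 0 0;0 0 15 0 0 0",
  squeeze=60,
)

```text
time: 8.53
tool_pos: [610.2, -43.1, 225.7]
tcp_rot: [-89.7, -0.2, -71.5]
ft_force: [1.0, -0.4, -3.2]
finger_gap: 42.5
```

Emit:
move_arm(
  motion="0 0 0 0 0 0;0 0 0 0 0 0;0 0 0 0 0 0",
)

```text
time: 8.78
tool_pos: [607.3, -42.7, 218.8]
tcp_rot: [-90.2, 0.1, -71.5]
ft_force: [0.5, -0.0, -4.4]
finger_gap: 42.6
```

Emit:
move_arm(
  motion="-0.7 0.8 0 0 0 0;-2 2.4 0 0 0 0;-4.2 4.9 0 0 0 0;-6.4 7.5 0 0 0 0;-8.6 10.1 0 0 0 0;-10.8 12.6 0 0 0 0;-13 15.2 0 0 0 0;-15.2 17.8 0 0 0 0;-16.9 19.8 0 0 0 0;-17.7 20.7 0 0 0 0",
)

```text
time: 9.62
tool_pos: [428.2, 166.5, 219.7]
tcp_rot: [-90.1, 0.1, -71.3]
ft_force: [-0.7, -0.4, -3.0]
finger_gap: 42.7
```

Emit:
move_arm(
  motion="0 0 0 0 0 0;0 0 0 0 0 0;0 0 0 0 0 0;0 0 0 0 0 0;0 0 0 0 0 0",
)

```text
time: 10.03
tool_pos: [431.9, 163.4, 220.8]
tcp_rot: [-90.0, -0.0, -71.5]
ft_force: [-0.2, 0.5, -4.3]
finger_gap: 42.3
```

Emit:
move_arm(
  motion="0 0 -1 0 0 0;-0.1 0.1 -3 0 0 0;-0.1 0.1 -5 0 0 0;-0.1 0.1 -7 0 0 0;-0.1 0.1 -9 0 0 0;-0.1 0.1 -11 0 0 0;-0.1 0.1 -12.5 0 0 0;-0.1 0.1 -13.3 0 0 0;-0.1 0.1 -13.7 0 0 0;-0.1 0.1 -13.8 0 0 0",
)

```text
time: 10.87
tool_pos: [430.0, 164.8, 82.2]
tcp_rot: [-90.1, 0.0, -71.5]
ft_force: [-0.5, 0.1, -3.9]
finger_gap: 42.6
```

Emit:
move_arm(
  motion="0 0 0 0 0 0;0 0 0 0 0 0;0 0 0 0 0 0;0 0 0 0 0 0",
)

```text
time: 11.2
tool_pos: [431.1, 165.3, 84.0]
tcp_rot: [-89.9, -0.0, -71.5]
ft_force: [0.4, -0.1, -4.5]
finger_gap: 42.3
```

Emit:
move_arm(
  motion="0 0 -0.1 0 0 0;0 0 -0.2 0 0 0;0 0 -0.2 0 0 0;0 0 -0.2 0 0 0",
)

```text
time: 11.53
tool_pos: [430.3, 165.1, 81.0]
tcp_rot: [-90.0, -0.0, -71.5]
ft_force: [-0.2, 0.2, -4.3]
finger_gap: 42.3
```

Emit:
move_arm(
  motion="0 0 -0.1 0 0 0;0 0 -0.2 0 0 0;0 0 -0.3 0 0 0;0 0 -0.4 0 0 0;0 0 -0.4 0 0 0;0 0 -0.4 0 0 0",
)

```text
time: 12.03
tool_pos: [430.3, 165.1, 76.9]
tcp_rot: [-90.0, -0.0, -71.5]
ft_force: [0.0, -1.0, -4.1]
finger_gap: 42.5
```

Emit:
move_arm(
  motion="0 0 -0.05 0 0 0;0 0 -0.1 0 0 0;0 0 -0.1 0 0 0;0 0 -0.1 0 0 0",
)

```text
time: 12.37
tool_pos: [430.5, 165.2, 76.1]
tcp_rot: [-90.0, -0.0, -71.5]
ft_force: [0.5, -0.2, -4.2]
finger_gap: 42.7
```

Emit:
move_arm(
  motion="0 0 -0.05 0 0 0;0 0 -0.1 0 0 0;0 0 -0.1 0 0 0;0 0 -0.1 0 0 0",
)

```text
time: 12.7
tool_pos: [430.8, 165.2, 75.8]
tcp_rot: [-90.0, -0.0, -71.5]
ft_force: [-3.0, -1.3, 5.6]
finger_gap: 42.5
```

Emit:
move_arm(
  motion="0 0 -0.05 0 0 0;0 0 -0.1 0 0 0;0 0 -0.1 0 0 0;0 0 -0.1 0 0 0",
)

```text
time: 13.03
tool_pos: [430.9, 165.2, 75.8]
tcp_rot: [-90.0, -0.0, -71.5]
ft_force: [-8.3, -2.1, 15.4]
finger_gap: 42.4
```

The jar is seated: contact came at z = 75.8, which matches the 5 mm tray floor. I'll ease off the pressure, open and rise.

Emit:
move_arm(
  motion="0 0 0.1 0 0 0;0 0 0.15 0 0 0;0 0 0.15 0 0 0",
)

```text
time: 13.28
tool_pos: [430.8, 165.2, 75.9]
tcp_rot: [-89.9, -0.0, -71.5]
ft_force: [-1.7, -0.1, 3.0]
finger_gap: 42.5
```

Emit:
move_arm(
  motion="0 0 0 0 0 0;0 0 0 0 0 0;0 0 0 0 0 0;0 0 0 0 0 0;0 0 0 0 0 0;0 0 0 0 0 0",
  fingers=7,
)

```text
time: 13.78
tool_pos: [430.4, 165.1, 75.4]
tcp_rot: [-90.0, 0.0, -71.5]
ft_force: [0.1, -0.6, 0.5]
finger_gap: 70.3
```

Emit:
move_arm(
  motion="0 0 0.5 0 0 0;0 0 1.5 0 0 0;0 0 3 0 0 0;0 0 5 0 0 0;0 0 8 0 0 0;0 0 11 0 0 0;0 0 14 0 0 0;0 0 16 0 0 0;0 0 17 0 0 0;0 0 17 0 0 0",
)

```text
time: 14.62
tool_pos: [431.9, 165.6, 249.1]
tcp_rot: [-89.7, -0.0, -71.5]
ft_force: [0.3, 0.1, 0.1]
finger_gap: 70.0
```

Emit:
move_arm(
  motion="-2.5 4 0 0 0 0;-5 8 0 0 0 0;-7.5 12 0 0 0 0;-10 16 0 0 0 0;-12 20 0 0 0 0;-14 24 0 0 0 0;-15 27 0 0 0 0;-15 28 0 0 0 0;-15 28 0 0 0 0;-15 28 0 0 0 0",
)

```text
time: 15.45
tool_pos: [278.9, 445.4, 243.2]
tcp_rot: [-90.2, -0.1, -71.3]
ft_force: [0.7, 0.0, 0.5]
finger_gap: 70.0
```

```bash
python3 - <<'E'
from bench import readout, eyes
from h import *
import cv2
s=readout.sense();print(s["time"],s["tool_pos"],s["ft_force"])
a=eyes.snapshot("top");b=eyes.snapshot("scene");pickle.dump({"top":a,"scene":b},open("p5.pkl","wb"))
i=cv2.resize(a["image"][165:305,190:350],(480,420),interpolation=cv2.INTER_CUBIC);j=cv2.resize(a["image"][225:295,200:265],(320,345),interpolation=cv2.INTER_CUBIC)
j=np.vstack([j,np.zeros((75,320,3),np.uint8)])
cv2.imwrite("pics/p5.png",np.hstack([i,j])); cv2.imwrite("pics/p5s.png",b["image"])
E
```

```text
15.45 [278.93603185 445.40617403 243.18696381] [6.61842776e-01 1.74655050e-04 4.71594742e-01]
```

View pics/p5.png

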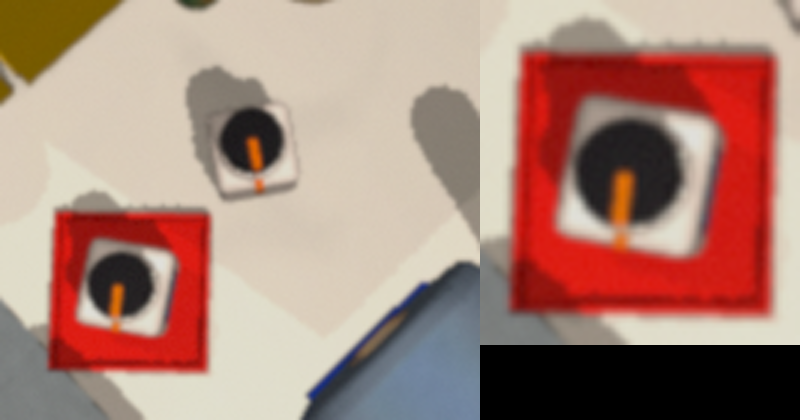

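View pics/p5s.png

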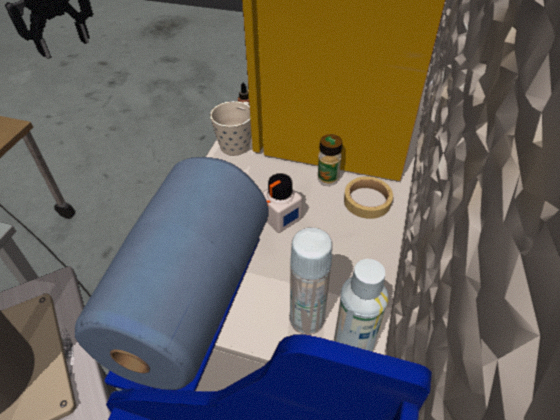

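The top view shows the jar upright inside the tray, clear of the rim, with its stripes in line (crop 623,175→620,245). The tight jar is unmoved, and the scene view shows everything else in its place. The arm is well away, so I'll let it settle and hand in.

Emit:
move_arm(
  motion="0 0 0 0 0 0;0 0 0 0 0 0;0 0 0 0 0 0;0 0 0 0 0 0;0 0 0 0 0 0;0 0 0 0 0 0",
)

```text
time: 16.05
tool_pos: [280.6, 445.0, 245.7]
tcp_rot: [-90.0, 0.0, -71.5]
ft_force: [-0.6, 1.1, 0.7]
finger_gap: 69.7
```

```bash
python3 -c "
from bench import r
print(r.hand_in())"
```

```text
the job is handed in; nothing more can be done
None
```

The loose jar's cap is tight and the jar now stands upright in the red tray, released. I handed the job in at about 16 s.

- **Twist:** I turned the gripped cap clockwise 54° while the jar stood in its place. The cap reached its stop after about 47°, and the jar itself then turned about 7° with it.
- **Last checks:** The top view showed the jar's stripes in line and the jar inside the tray, clear of the rim. The tight jar had not moved, and the gripper was well away, touching nothing.
- **Where checks disagreed:** The wrist moment was too noisy to show the stop, so I recognised it from the pictures, where the jar began to turn. The highest contact force I read was about 15 N up and 8 N sideways, when the jar was set down in the tray.

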